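Empty the warming well and wind its tray back down

TASK

The specimen pots in the warming well are ready. Wind the tray right up with the crank, its pawl clicking over the ratchet wheel, and stand every pot upright in the channel rack that fits its size: small pots in the narrow rack, large pots in the wide one. Leave the pawl in the wheel until all the pots are out; then throw the pawl over clear of the wheel, wind the empty tray back down to the bottom, drop the pawl back into the wheel, and leave the dark chamber case, the petri dish and the marker where they lie.

Things in the scene. Friction and masses are not known exactly. Their poses are not given: they have to be found in the camera images.
- well: warming well, fixed: white open-topped box 136 (x) by 162 mm (y), 8 mm walls, rim 100 mm high; origin at the centre of its underside, -x side (thermostat) to the robot, z up. On its right (-y) wall a grey gear housing (28 mm thick, 98 mm high) with a winch, shaft along y; steel ratchet wheel of 84 mm diameter, 12 mm thick, in the plane y = -121 mm of this frame, crank lever (7 mm thick) in y = -159 mm
- tray_floor (a point): centre of the floor of the steel lift tray in the well, 116 (x) by 142 mm (y), lip 8 mm high; pots start on it in four places, two by two, about 56 mm apart along x and 74 mm along y. It is 22 mm above the table at the bottom and rises 36 mm per rad of crank to 90 mm (10 mm below the rim) at the top. A rack rod at its right side then stands 12 mm above the housing
- crank (a joint): crank, ratchet wheel and shaft in one, geared to the tray, rad. 0 (start): tray at the bottom stop, lever leaning 0.95 rad from upright away from the robot; grows as the grip comes over the top toward the robot; 1.9: top stop, lever 0.95 rad toward the robot. A brake holds it where it is let go; takes 4 to 9 N at the grip. Pawl down: clicks upward freely, locks within a tooth (0.35 rad; 0.08 from the top) backward
- crank_handle (a point): centre of the crank's black grip: free-running round bar, 15 mm diameter, 44 mm long, axis along the well's y; moves with the crank on a circle of 95 mm radius about well_shaft in the well's x-z plane; 135 mm above the table at both stops, 175 mm at mid-turn; nothing stands above it
- well_shaft (a point): point on the winch shaft's axis, 80 mm above the table, level with the middle of the crank grip's length: the centre of crank_handle's circle
- pawl (a joint): pawl on its pin above the wheel, rad. -0.08 to 0.2: its nose lies in the teeth, held by its weight (start); grows as it is lifted up and over away from the robot; past about 1.0 it falls over by itself and rests thrown back on its stop at 2.0, clear of the wheel; brought back the same way it falls into the teeth. Lifting takes under 2 N at its bar, to 6 N if the crank was pressed back against it
- pawl_bar (a point): centre of the pawl's black cross bar: round, 11 mm diameter, 42 mm long, axis along the well's y, 38 mm from the pin. Pawl down: 27 mm nearer the robot and 27 mm higher than the pin (151 mm above the table); thrown back: 36 mm beyond and 13 mm higher (137 mm). A 7 mm thick stem to the pin stands 7 mm to the +y side of this point; the outer 20 mm of the bar, at its -y end, are free all round, to pinch; pushed level it may bind
- pawl_pin (a point): point on the axis of the pawl's pin (along the well's y), level with the middle of pawl_bar; 124 mm above the table, 42 mm beyond the shaft (well's +x); the wheel's top is 122 mm above the table
- small_pot_1: small specimen pot: upright cylinder 36 mm in diameter and 62 mm high, clear body with a paper label and a ribbed white screw cap (cap the same diameter, top 15 mm); about 70 g; two pots of this size exist, from start to start some of all pots are absent; origin at the centre of its underside, z up its axis
- small_pot_2: small specimen pot: upright cylinder 36 mm in diameter and 62 mm high, clear body with a paper label and a ribbed white screw cap (cap the same diameter, top 15 mm); about 70 g; two pots of this size exist, from start to start some of all pots are absent; origin at the centre of its underside, z up its axis
- large_pot_1: large specimen pot: upright cylinder 48 mm in diameter and 62 mm high, clear body with a paper label and a ribbed white screw cap (cap the same diameter, top 15 mm); about 120 g; two pots of this size exist, from start to start some of all pots are absent; origin at the centre of its underside, z up its axis
- large_pot_2: large specimen pot: upright cylinder 48 mm in diameter and 62 mm high, clear body with a paper label and a ribbed white screw cap (cap the same diameter, top 15 mm); about 120 g; two pots of this size exist, from start to start some of all pots are absent; origin at the centre of its underside, z up its axis
- narrow_rack: the narrow channel rack, fixed: steel channel, inside 43 mm (x) by 166 mm (y), 3 mm walls 18 mm high (20 mm with the bead), floor 4 mm above the table; origin at the centre of its underside, y along its length. Takes two small pots in a row; a large pot does not fit in
- wide_rack: the wide channel rack, fixed: as the narrow one but inside 55 mm (x) by 166 mm (y); takes two large pots in a row. Which of the two racks stands nearer the robot varies
- chamber_case: bystander, loose: flat dark grey case of a counting chamber, 52 x 94 x 20 mm, lying between the microscope and the racks; origin at the centre of its underside
- petri_dish: bystander, loose: covered clear petri dish, 59 mm diameter, 14 mm high; origin at the centre of its underside
- marker: bystander, loose: black marker pen with a blue cap, 131 mm long, 16 mm thick, lying along its own y; origin under its middle
Mind the look-alikes: they are no part of the job. What is shaped like the small_pot_2 but pink is not meant.

How it is judged:
On the way, in this order (a step that is already met when the one before it is completed fails the run):
1. the tray is wound right up, with the pawl down in the wheel (value of joint crank above 1.78 rad and value of joint pawl below 0.3 rad), for 0.2 s.
2. every pot stands upright in its rack, small in the narrow and large in the wide one, while the pawl still holds the tray up (all of step 1 and x of small_pot_1 in the frame of narrow_rack between -0.007 and 0.007 m and y of small_pot_1 in the frame of narrow_rack between -0.069 and 0.069 m and z of small_pot_1 in the frame of narrow_rack between 0 and 0.009 m and angle between each of small_pot_1, small_pot_2, large_pot_1, large_pot_2's own z axis and vertical below 0.12 rad and x of small_pot_2 in the frame of narrow_rack between -0.007 and 0.007 m and y of small_pot_2 in the frame of narrow_rack between -0.069 and 0.069 m and z of small_pot_2 in the frame of narrow_rack between 0 and 0.009 m and x of large_pot_1 in the frame of wide_rack between -0.007 and 0.007 m and y of large_pot_1 in the frame of wide_rack between -0.069 and 0.069 m and z of large_pot_1 in the frame of wide_rack between 0 and 0.009 m and x of large_pot_2 in the frame of wide_rack between -0.007 and 0.007 m and y of large_pot_2 in the frame of wide_rack between -0.069 and 0.069 m and z of large_pot_2 in the frame of wide_rack between 0 and 0.009 m), for 0.2 s.
3. the pawl is thrown over, clear of the wheel, with the tray still up (value of joint pawl above 1.6 rad and value of joint crank above 1.78 rad), for 0.2 s.
4. the empty tray is wound down to the bottom (value of joint crank below 0.1 rad), for 0.2 s.
At the end, for the whole second after the job is handed in: Each pot stands upright (within 7 deg), still, on the floor of the rack of its size (within 7 mm of its middle line, 69 mm of its centre along it); crank within 0.1 rad of the bottom stop; pawl in the wheel (below 0.3 rad); chamber case, petri dish and marker within 40 mm of where they lay (x of small_pot_1 in the frame of narrow_rack between -0.007 and 0.007 m and y of small_pot_1 in the frame of narrow_rack between -0.069 and 0.069 m and z of small_pot_1 in the frame of narrow_rack between 0 and 0.009 m and angle between each of small_pot_1, small_pot_2, large_pot_1, large_pot_2's own z axis and vertical below 0.12 rad and x of small_pot_2 in the frame of narrow_rack between -0.007 and 0.007 m and y of small_pot_2 in the frame of narrow_rack between -0.069 and 0.069 m and z of small_pot_2 in the frame of narrow_rack between 0 and 0.009 m and x of large_pot_1 in the frame of wide_rack between -0.007 and 0.007 m and y of large_pot_1 in the frame of wide_rack between -0.069 and 0.069 m and z of large_pot_1 in the frame of wide_rack between 0 and 0.009 m and x of large_pot_2 in the frame of wide_rack between -0.007 and 0.007 m and y of large_pot_2 in the frame of wide_rack between -0.069 and 0.069 m and z of large_pot_2 in the frame of wide_rack between 0 and 0.009 m and value of joint crank below 0.1 rad and value of joint pawl below 0.3 rad and linear speed of each of small_pot_1, small_pot_2, large_pot_1, large_pot_2 below 0.02 m/s and distance of each of chamber_case, petri_dish, marker from where it was at the start of the episode below 0.04 m); the robot touches nothing.
It fails at once if the chamber case is pushed more than 40 mm from its place (distance of chamber_case from where it was at the start of the episode above 0.04 m).
It fails at once if the petri dish is pushed more than 40 mm from its place (distance of petri_dish from where it was at the start of the episode above 0.04 m).
It fails at once if the marker is pushed more than 40 mm from its place (distance of marker from where it was at the start of the episode above 0.04 m).
Of small_pot_1, small_pot_2, large_pot_1, large_pot_2 only 3 to 4 are there at a start; the rules pass over those that are not, and their reading is None.
At some moment in a run one of small_pot_1, small_pot_2, large_pot_1, large_pot_2 may be knocked a few centimetres aside while the robot is not near it.
It also fails if it takes over 208 s, if anything falls off the work surface, if the arm or the gripper's body presses on something with over 40 N, if the wrist force passes 120 N, or if a joint passes its speed limit or range.

ROBOT

A 7-joint arm with a two-finger parallel gripper is mounted at the origin on a cart in front of the work surface, level with it; the furniture and walls round the work are solid. World frame = base frame: x ahead of the robot, y to its left, z up, the work surface at z = 0. Lengths are in m, angles in rad, forces in N, time in s.
With the tool pointing down it reaches from about 0.4 to 0.875 m from the base axis. Payload 19.3 kg.
Tool frame: the origin (TCP) lies at the very end of the fingers, on their centre line; the grasp point (between the pads) lies bot.pinch_z behind it (bot.pinch_z is the distance from the TCP to the grasp point, in m); z points along the fingers, y is the line along which they close (so a half turn about z gives the same grasp; the last joint's range is limited). The gripper opens to 85 mm and grips with 20 to 120 N. Pads are 22 mm wide; open, the fingers measure 114 mm over their backs; the gripper's body (76 mm by 85 mm) begins 54 mm behind the grasp point. The pads swing forward as they close: fully open they stand 13 mm farther back than shut.
Start: joints at [-1.17, 0.521, -0.036, 1.599, 0.021, 1.021, -0.113], TCP at [0.284, 0.557, 0.231] pointing down, gripper open.
Joint ranges: [-2.91, 2.91], [-0.3, 2.13], [-1.5, 1.42], [0.17, 2.43], [-1.26, 4.41], [0.16, 1.93], [-2.52, 2.52]. Speed limits (rad/s): [1.89, 1.89, 2.39, 2.39, 3.01, 3.01, 3.01].

INTERFACE

Orientations are given as [roll, pitch, yaw] about the fixed x, y, z axes, in that order (R = Rz(yaw) Ry(pitch) Rx(roll)).
In Python, from workcell import bot, grab_frame, ticket gives the robot as it stands.
- The arm moves only by the tool arm_command, never from a script. Its argument "commands" is a list of rows, each a list of 3 entries, a list of its own where there are three numbers: the shift along the world's x, y, z in mm, then the turn about the world's z in rad, then the gripper command: -1 is fully open, 1 is shut, values between are in proportion. In form: [[[tx, ty, tz], roll, fingers], ...]. A call has 1 to 20 rows; each row shifts and turns the commanded pose from where the row before left it; what a row does not reach is not made up. A row lasts 1/10 s, in which the tool goes at most 50 mm and 8.59 degrees, less where a joint would pass 70% of its speed; a pose out of reach is approached as far as the arm can. A call with a gripper value outside its range is refused whole. The fingers move at their own pace and stop on an object; "newtons" is the grip in N (left out, the last holds). Time passes only in rows, so rows that do not move let the fingers close. It gives the time, the measured TCP pose, the force, the opening and the grip force at its end, in the units of the state.
- bot.observe(): the state, without advancing time (a new reading comes with each control period).
- grab_frame(name): name is "side" or "top" or "wrist"; returns a dict with "image" (400x640x3 uint8, red, green, blue), "vertical_fov" (degrees; the focal length in pixels is half the picture's height over the tangent of half this angle, whatever the lens; pixels are square), "cx", "cy" (the principal point, pixels), "k1" (the pictures are not rectified: a ray, as slopes to the right and down, at radius r is drawn at 1 + k1 r^2 times it, then the intrinsics apply), "R" (3x3) and "t" (3): a world point X has camera coordinates R X + t. Camera axes: x right, y down, z forward; pixel columns grow to the right and rows downward; lengths in m; the calibration is good to about 2 mm. A picture is of the moment at which its call begins. There is no depth.
- ticket.job_done(): hands the job in; it is judged then, once.
The state is a dict: "clock": time; "qpos": joint angles; "qd": joint speeds; "joint_efforts": joint torques, N m; "position": TCP position; "tool_rot": TCP orientation; "force": force on the tool from outside, world axes, zero at the start; "moment": the same for the moment, N m; "grip_width": finger opening in m; "finger_force": force on a finger pad.
Only numpy, scipy, OpenCV 4.12 (cv2) and the standard library are available. Lean on these libraries where they do the work, as an engineer would, in place of code of your own. Each camera call takes 0.05 s, during which the arm holds its last target. There are 200 camera calls.

## Working session

There is one attempt and no reset: what is moved stays moved. The work goes in short steps, Python scripts to look and compute and a tool call to move; the robot and the scene stay as the last step left them, time stands still between calls to the robot, and variables do not carry over. Pictures are saved under pics/ and viewed, at most 14 in all, crops included, and the job is handed in when it is done.

Besides the shell and the picture viewer there is one more tool, called after "Emit:" in YAML: its name, and indented under it one key for each argument. arm_command: Moves the arm, as the interface text tells. Its arguments: {"type":"object","properties":{"commands":{"type":"array"},"newtons":{"type":"number"}},"required":["commands"]}

```bash
ls; mkdir -p pics; cat > h.py <<'E'
import numpy as np, cv2
from workcell import bot, grab_frame, ticket
def snap(name,fn,crop=None,scale=1):
    f=grab_frame(name); im=f["image"][:,:,::-1].copy()
    np.savez(f"{name}.npz",**f)
    if crop: x0,y0,x1,y1=crop; im=im[y0:y1,x0:x1]
    if scale!=1: im=cv2.resize(im,None,fx=scale,fy=scale,interpolation=cv2.INTER_CUBIC)
    cv2.imwrite(f"pics/{fn}.png",im)
def load(name): return dict(np.load(f"{name}.npz"))
def foc(f): return 200/np.tan(np.radians(float(f["vertical_fov"]))/2)
def proj(f,X):
    X=np.atleast_2d(X); c=X@f["R"].T+f["t"]; s=c[:,:2]/c[:,2:]
    r2=(s**2).sum(1,keepdims=True); s=s*(1+float(f["k1"])*r2)
    return s*foc(f)+[float(f["cx"]),float(f["cy"])]
def ray(f,u,v):
    d=(np.array([u,v])-[float(f["cx"]),float(f["cy"])])/foc(f); s=d.copy()
    for _ in range(20): s=d/(1+float(f["k1"])*(s@s))
    R=f["R"]; return -R.T@f["t"], R.T@np.array([s[0],s[1],1])
def at(f,u,v,z):
    o,d=ray(f,u,v); return o+d*(z-o[2])/d[2]
E
python3 - <<'E'
from h import *
for n in("top","side"):
    snap(n,n+"0"); f=load(n); print(n,-f["R"].T@f["t"],f["vertical_fov"],f["k1"])
print(bot.pinch_z,bot.observe())
E
```

```text
pics
top [0.26489716 0.17328901 1.28389768] 43.986554752962135 -0.10701141783216879
side [ 0.52918785 -0.53844887  0.92364479] 51.25449652313325 -0.07537183000609733
0.0187 {'clock': 0.1, 'qpos': array([-1.17020276,  0.52192578, -0.0362767 ,  1.59991672,  0.02123062,
        1.02112591, -0.11281309]), 'qd': array([-1.42778451e-03, -5.95282308e-04,  2.28773266e-03, -1.71192154e-03,
       -6.91122465e-04, -6.27720267e-05,  8.29832588e-04]), 'joint_efforts': array([ 4.32041968e-03, -9.28476548e+01,  1.98462121e+00, -3.70531762e+01,
        1.82099396e-02,  5.55989012e-03,  6.66053734e-05]), 'position': array([0.28342841, 0.55671502, 0.23081399]), 'tool_rot': array([-3.14060902e+00,  1.20626503e-04,  2.67074647e+00]), 'force': array([ 0.08889712, -0.04787463, -0.03349157]), 'moment': array([-0.00948834, -0.01562117, -0.0179911 ]), 'finger_force': 0.0, 'grip_width': 0.08533557006383304}
```

View pics/top0.png

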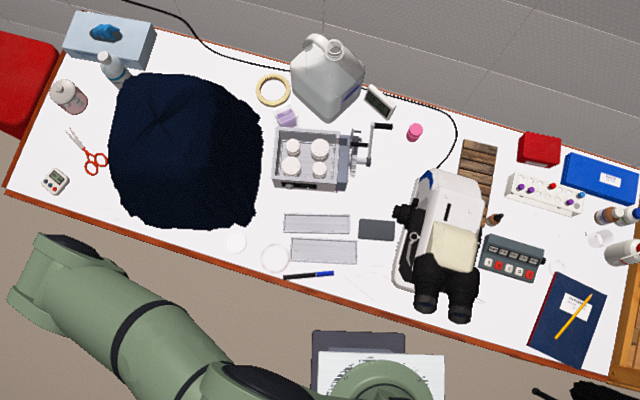

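View pics/side0.png

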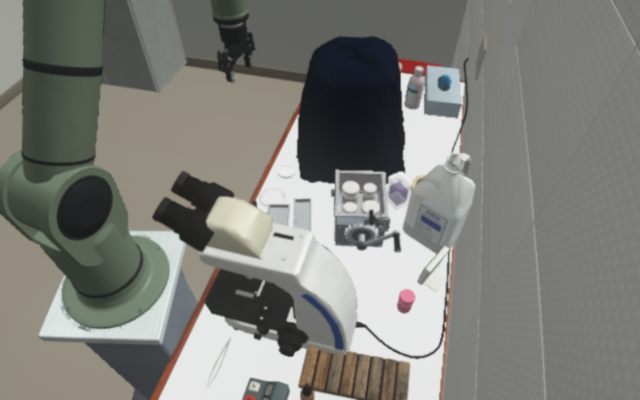

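The top view shows the well at about (311,158) with four pots, the winch to its right, the racks at (317,223) and (323,250), the case at (377,230) and the marker at (308,275). I'll enlarge it.

```bash
python3 - <<'E'
from h import *
im=load("top")["image"][:,:,::-1]
cv2.imwrite("pics/c1.png",cv2.resize(im[105:205,260:400],None,fx=5.7,fy=5.7,interpolation=cv2.INTER_CUBIC))
cv2.imwrite("pics/c2.png",cv2.resize(im[200:290,225:405],None,fx=4.4,fy=4.4,interpolation=cv2.INTER_CUBIC))
E
```

```text
(no output)
```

View pics/c1.png

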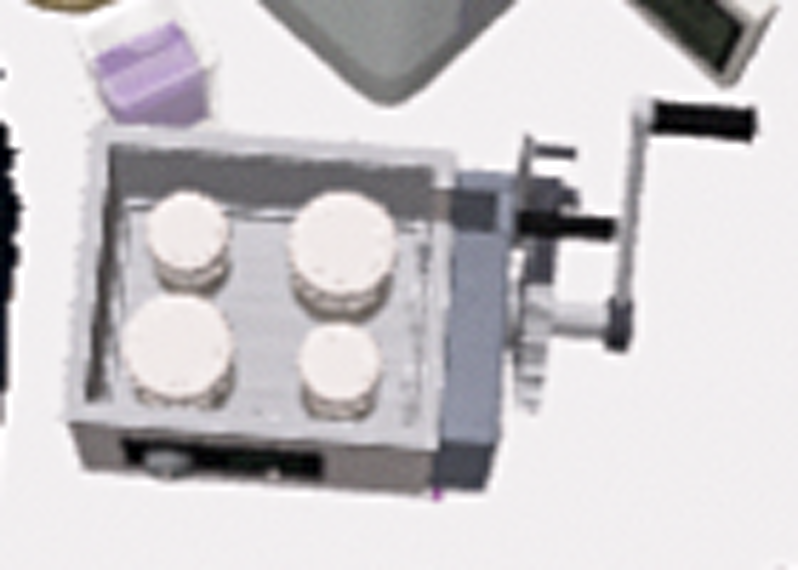

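View pics/c2.png

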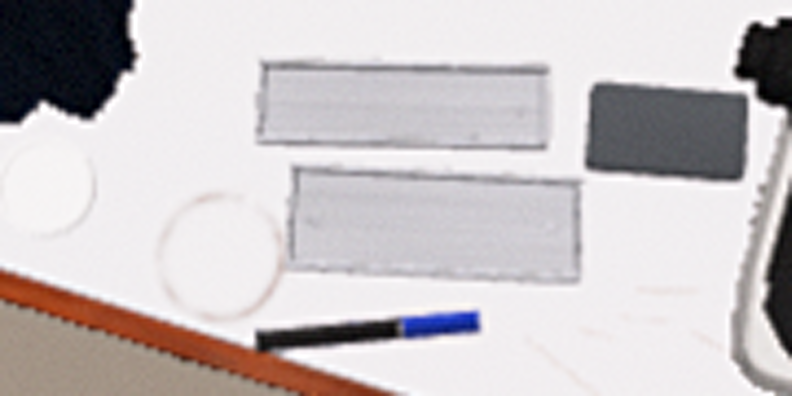

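c1: the rim's outer corners are at crop (100,128), (455,155), (437,447) and (70,420). Small caps are at (188,228) and (340,362), large caps at (343,240) and (178,345). The grip is at (705,120) and the pawl bar at about (583,226). c2: the narrow rack is the far one (corners (260,62), (548,66), (546,148), (257,143)) and the wide rack the near one ((292,168), (581,181), (578,282), (288,270)).

```bash
python3 - <<'E'
from h import *
f=load("top"); np.set_printoptions(precision=4,suppress=True)
c1=lambda p,z: at(f,260+(p[0]+.5)/5.7-.5,105+(p[1]+.5)/5.7-.5,z)
c2=lambda p,z: at(f,225+(p[0]+.5)/4.4-.5,200+(p[1]+.5)/4.4-.5,z)
rim=np.array([c1(p,.1) for p in[(100,128),(455,155),(437,447),(70,420)]]); print(rim,rim.mean(0))
def rect(q):
    e=[np.linalg.norm(q[i]-q[(i+1)%4]) for i in range(4)]
    print("sides",np.array(e)); 
    a=(q[0]+q[3]-q[1]-q[2])[:2]; b=(q[0]+q[1]-q[2]-q[3])[:2]
    print("ctr",q.mean(0),"yaw from y",np.arctan2(-a[0],a[1]),"from x",np.arctan2(b[1],b[0]))
rect(rim)
for n,p,z in [("S1",(188,228),.084),("S2",(340,362),.084),("L1",(343,240),.084),("L2",(178,345),.084),("grip",(705,120),.135),("pawl",(583,226),.151)]: print(n,c1(p,z))
rect(np.array([c2(p,.02) for p in [(260,62),(548,66),(546,148),(257,143)]]))
rect(np.array([c2(p,.02) for p in [(292,168),(581,181),(578,282),(288,270)]]))
print("case",[c2(p,.02) for p in [(593,84),(747,95),(743,180),(587,170)]],"marker",c2((258,340),.008),c2((480,321),.008),"petri",c2((222,256),.014))
E
```

```text
[[0.7025 0.285  0.1   ]
 [0.6959 0.127  0.1   ]
 [0.5622 0.1312 0.1   ]
 [0.5681 0.2904 0.1   ]] [0.6322 0.2084 0.1   ]
sides [0.1581 0.1338 0.1594 0.1345]
ctr [0.6322 0.2084 0.1   ] yaw from y -0.03917662450872067 from x -0.0356142354986913
S1 [0.6626 0.2445 0.084 ]
S2 [0.6032 0.1745 0.084 ]
L1 [0.6597 0.1752 0.084 ]
L2 [0.6082 0.2463 0.084 ]
grip [0.7038 0.0206 0.135 ]
pawl [0.6479 0.0741 0.151 ]
sides [0.1699 0.0488 0.1692 0.0482]
ctr [0.4728 0.1771 0.02  ] yaw from y 0.022960799770600525 from x 0.007813717749832574
sides [0.1689 0.0589 0.1679 0.0595]
ctr [0.4027 0.1558 0.02  ] yaw from y -0.00506519026307067 from x 0.0010554871090959592
case [array([0.4894, 0.0656, 0.02  ]), array([ 0.4862, -0.0256,  0.02  ]), array([ 0.4357, -0.0235,  0.02  ]), array([0.4383, 0.068 , 0.02  ])] marker [0.3331 0.2558 0.008 ] [0.3491 0.1273 0.008 ] petri [0.3805 0.2788 0.014 ]
```

Emit:
arm_command:
  commands:
    - [[0,0,40],0,-1]
    - [[0,0,40],0,-1]
    - [[0,0,40],0,-1]
    - [[0,0,40],-0.09,-1]
    - [[10,-34,0],-0.09,-1]
    - [[10,-34,0],-0.09,-1]
    - [[10,-34,0],-0.09,-1]
    - [[10,-34,0],-0.09,-1]
    - [[10,-34,0],-0.09,-1]
    - [[10,-34,0],-0.09,-1]
    - [[10,-34,0],-0.09,-1]
    - [[10,-34,0],-0.09,-1]
    - [[10,-34,0],-0.09,-1]
    - [[10,-34,0],-0.09,-1]
    - [[10,-34,0],-0.09,-1]
    - [[10,-34,0],-0.09,-1]
    - [[0,0,0],0,-1]

```text
clock: 1.8
position: [0.4043, 0.145, 0.3915]
tool_rot: [3.141, 0.0, 1.492]
force: [0.2, -0.1, 0.1]
grip_width: 0.0852
finger_force: 0.0
```

Emit:
arm_command:
  commands:
    - [[37,-15,-10],0.04,-1]
    - [[37,-15,-10],0,-1]
    - [[37,-15,-10],0,-1]
    - [[37,-15,-10],0,-1]
    - [[37,-15,-10],0,-1]
    - [[37,-15,-10],0,-1]
    - [[37,-15,-20],0,-1]
    - [[40,-19,-30],0,-1]
    - [[0,0,-20],0,-1]
    - [[0,0,0],0,-1]

```text
clock: 2.8
position: [0.6989, 0.026, 0.2592]
tool_rot: [-3.136, 0.001, 1.54]
force: [0.3, 0.6, 0.0]
grip_width: 0.0858
finger_force: 0.0
```

```bash
python3 - <<'E'
from h import *
snap("wrist","w1"); print(bot.observe()["position"],bot.observe()["tool_rot"]); f=load("wrist"); print(-f["R"].T@f["t"],f["R"])
E
```

```text
[0.69925111 0.02661123 0.26189218] [-3.13863820e+00  2.42427986e-04  1.54107871e+00]
[0.70274376 0.09627687 0.40236798] [[ 0.99954912 -0.02954468 -0.00535499]
 [-0.02680797 -0.9584414   0.28402713]
 [-0.01352394 -0.28375551 -0.95880129]]
```

View pics/w1.png

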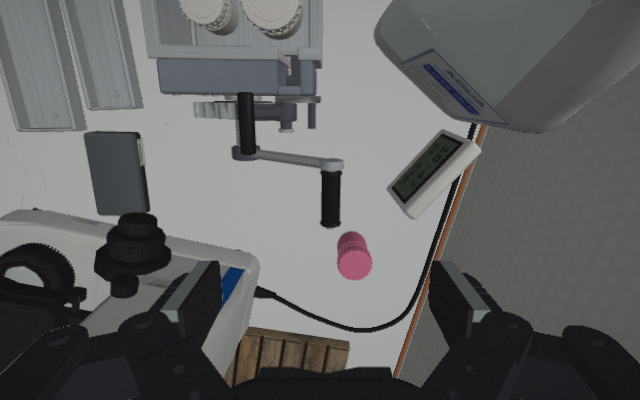

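w1: the crank grip runs (330,170) to (330,226), with its centre at about (331,199). The pawl bar runs (245,93) to (247,153). The pink pot is the look-alike at (353,258).

```bash
python3 - <<'E'
from h import *
f=load("wrist"); np.set_printoptions(precision=4,suppress=True)
for n,p,z in [("grip",(331,171),.135),("gripout",(331,222),.135),("bar in",(245,93),.151),("bar out",(247,152),.151),("thrown stopbar",(313,115),.12)]: print(n,at(f,*p,z))
c=np.array([.6322,.2084]);t=-.038;R=np.array([[np.cos(t),-np.sin(t)],[np.sin(t),np.cos(t)]])
W=lambda x,y:c+R@[x,y]
print("model grip",W(.0773,-.185),"shaft",W(0,-.185),"bar",W(.015,-.127))
for n,X in [("grip",[*W(.0773,-.185),.135]),("bar",[*W(.015,-.127),.151]),("barout",[*W(.015,-.148),.151])]: print(n,proj(f,X),proj(load("top"),X))
E
```

```text
grip [0.7043 0.0411 0.135 ]
gripout [ 0.7033 -0.0008  0.135 ]
bar in [0.6469 0.1002 0.151 ]
bar out [0.6444 0.0599 0.151 ]
thrown stopbar [0.6915 0.0828 0.12  ]
model grip [0.7024 0.0206] shaft [0.6252 0.0235] bar [0.6424 0.0809]
grip [[329.2154 196.5415]] [[383.2877 126.1568]]
bar [[241.2246 122.0631]] [[359.0153 146.3213]]
barout [[243.0302 152.0928]] [[367.7272 146.9821]]
```

Emit:
arm_command:
  commands:
    - [[4.5,-6.5,-35],0,-1]
    - [[0,0,-35],0,-1]
    - [[0,0,-35],0,-1]
    - [[0,0,-25],0,-0.3]
    - [[0,0,-14],0,-0.3]
    - [[0,0,0],0,0]
    - [[0,0,0],0,0]

```text
clock: 3.55
position: [0.7052, 0.0201, 0.1212]
tool_rot: [3.14, -0.0, 1.541]
force: [0.8, 0.1, 0.6]
grip_width: 0.0424
finger_force: 0.0
```

Emit:
arm_command:
  commands:
    - [[-1.5,0,-5],0,0.5]
    - [[0,0,0],0,1]
    - [[0,0,0],0,1]
    - [[0,0,0],0,1]
    - [[0,0,0],0,1]
  newtons: 40

```text
clock: 4.05
position: [0.7024, 0.0198, 0.1149]
tool_rot: [-3.141, -0.0, 1.541]
force: [-6.3, 0.7, 4.2]
grip_width: 0.0138
finger_force: 38.9
```

```bash
python3 - <<'E'
import numpy as np
p=np.linspace(.95,-.96,20); x=95*np.sin(p); z=95*np.cos(p); y=-x*.038
P=np.round(np.c_[x-x[0],y-y[0],z-z[0]],1); print(np.diff(P,axis=0).round(1).tolist())
E
```

```text
[[-5.9, 0.2, 7.5], [-6.7, 0.3, 6.8], [-7.3, 0.3, 6.2], [-7.9, 0.3, 5.3], [-8.4, 0.3, 4.6], [-8.8, 0.3, 3.7], [-9.1, 0.4, 2.8], [-9.4, 0.3, 1.8], [-9.5, 0.4, 0.9], [-9.5, 0.3, 0.0], [-9.5, 0.4, -1.0], [-9.4, 0.4, -2.0], [-9.1, 0.3, -2.8], [-8.7, 0.3, -3.8], [-8.4, 0.3, -4.7], [-7.8, 0.3, -5.4], [-7.2, 0.3, -6.2], [-6.6, 0.3, -6.9], [-5.9, 0.2, -7.6]]
```

Emit:
arm_command:
  commands:
    - [[-6,0.2,7.5],0,1]
    - [[-6.7,0.3,6.8],0,1]
    - [[-7.3,0.3,6.2],0,1]
    - [[-7.9,0.3,5.3],0,1]
    - [[-8.4,0.3,4.6],0,1]
    - [[-8.8,0.3,3.7],0,1]
    - [[-9.1,0.4,2.8],0,1]
    - [[-9.4,0.3,1.8],0,1]
    - [[-9.5,0.4,0.9],0,1]
    - [[-9.5,0.3,0],0,1]

```text
clock: 5.05
position: [0.6204, 0.0231, 0.1547]
tool_rot: [3.139, -0.001, 1.541]
force: [8.7, 2.6, -8.7]
grip_width: 0.0138
finger_force: 39.3
```

Emit:
arm_command:
  commands:
    - [[-9.5,0.4,-1],0,1]
    - [[-9.4,0.4,-2],0,1]
    - [[-9.1,0.3,-2.8],0,1]
    - [[-8.7,0.3,-3.8],0,1]
    - [[-8.4,0.3,-4.7],0,1]
    - [[-7.8,0.3,-5.4],0,1]
    - [[-7.2,0.3,-6.2],0,1]
    - [[-6.6,0.3,-6.9],0,1]
    - [[-6,0.2,-7.6],0,1]
    - [[0,0,0],0,1]
    - [[0,0,0],0,1]

```text
clock: 6.15
position: [0.5478, 0.026, 0.1147]
tool_rot: [3.14, -0.001, 1.541]
force: [1.2, 1.8, 6.4]
grip_width: 0.0136
finger_force: 40.7
```

Emit:
arm_command:
  commands:
    - [[-2,0,-3],0,1]
    - [[0,0,0],0,1]
    - [[0,0,0],0,1]

```text
clock: 6.45
position: [0.5479, 0.0259, 0.1139]
tool_rot: [3.135, -0.002, 1.54]
force: [-1.5, 2.3, 42.3]
grip_width: 0.0137
finger_force: 44.1
```

Emit:
arm_command:
  commands:
    - [[2,0,3],0,1]
    - [[0,0,0],0,0]
    - [[0,0,0],0,-0.5]
    - [[0,0,20],0,-0.5]
    - [[0,0,45],0,-0.5]
    - [[0,0,45],0.14,-0.5]
    - [[0,0,45],0.14,-0.5]
    - [[0,20,25],0.14,-0.5]
    - [[0,20,0],0.14,-0.5]
    - [[0,20,0],0.14,-0.5]

```text
clock: 7.45
position: [0.5474, 0.0862, 0.2941]
tool_rot: [3.141, 0.0, 2.246]
force: [-0.1, -0.4, -1.1]
grip_width: 0.0638
finger_force: 0.0
```

```bash
python3 - <<'E'
from h import *
snap("wrist","w2"); o=bot.observe(); print(o["position"],o["tool_rot"],o["qpos"])
snap("top","t2",(250,100,410,220),5)
E
```

```text
[0.54706667 0.08980015 0.29347037] [ 3.14084471e+00 -1.20558403e-03  2.25915579e+00] [-0.48384914  0.35598423  0.28736515  1.72410459 -0.1139885   1.0775706
  0.52889004]
```

View pics/w2.png

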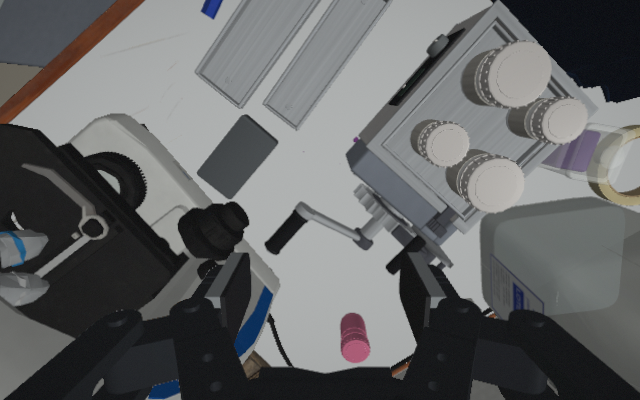

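w2: the tray is at the top and the lever leans toward the robot. Cap centres are small (444,144), large (521,72), small (556,120) and large (494,184).

```bash
python3 - <<'E'
from h import *
f=load("wrist"); np.set_printoptions(precision=4,suppress=True)
for n,p in [("S near",(444,144)),("L near-left",(521,72)),("S far-left",(556,120)),("L far-right",(494,184))]: print(n,at(f,*p,.152))
# rack ends: narrow near-right corner pts at rim
for p in [(263,103),(298,129),(195,71),(240,107)]: print(p,at(f,*p,.02))
im=f["image"];g=cv2.cvtColor(im,cv2.COLOR_RGB2GRAY)
for n,r in (("top",7),):
    f2=load("top")
    for q in [(.6032,.1745),(.6626,.2445),(.6597,.1752),(.6082,.2463)]: print(proj(f2,[*q,.152]))
E
```

```text
S near [0.6012 0.1722 0.152 ]
L near-left [0.6083 0.2471 0.152 ]
S far-left [0.6562 0.2399 0.152 ]
L far-right [0.6567 0.1742 0.152 ]
(263, 103) [0.4527 0.0911 0.02  ]
(298, 129) [0.5015 0.093  0.02  ]
(195, 71) [0.3743 0.0715 0.02  ]
(240, 107) [0.4348 0.071  0.02  ]
[[319.4953 160.3397]]
[[291.3775 135.6397]]
[[320.0633 137.8356]]
[[289.483  157.2087]]
```

View pics/t2.png

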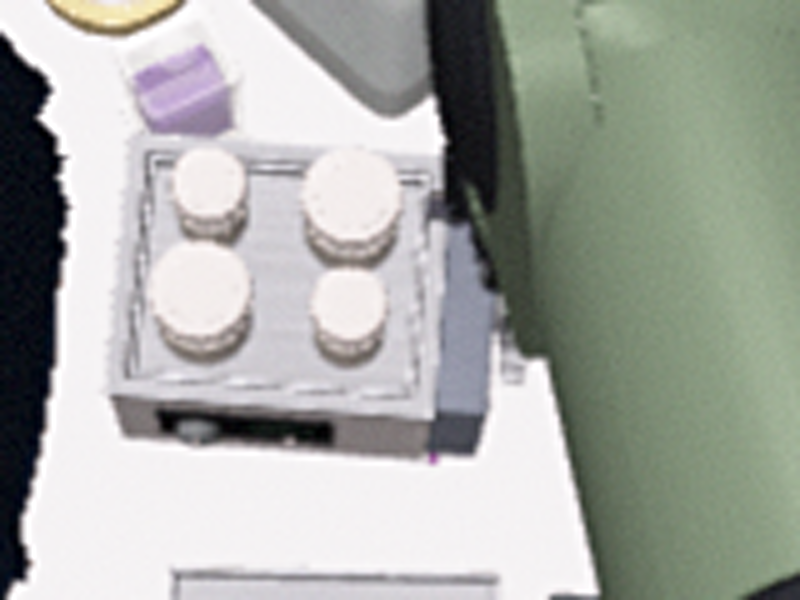

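```bash
python3 - <<'E'
from h import *
s=load("side");t=load("top"); np.set_printoptions(precision=4,suppress=True)
for p in [(302,180),(350,181),(400,180)]: print("side",p,at(s,*p,0))
for z in (0,.1,.2,.3): print("top right edge at z",z,at(t,262,165,z),at(t,252,215,z), "side top edge", at(s,350,38,z))
E
```

```text
side (302, 180) [0.4677 0.3525 0.    ]
side (350, 181) [0.6151 0.3482 0.    ]
side (400, 180) [0.7697 0.3527 0.    ]
top right edge at z 0 [0.6296 0.3291 0.    ] [ 0.4918  0.347  -0.    ] side top edge [0.6562 1.2479 0.    ]
top right edge at z 0.1 [0.6012 0.317  0.1   ] [0.4742 0.3335 0.1   ] side top edge [0.6425 1.0545 0.1   ]
top right edge at z 0.2 [0.5728 0.3048 0.2   ] [0.4565 0.32   0.2   ] side top edge [0.6287 0.8611 0.2   ]
top right edge at z 0.3 [0.5444 0.2927 0.3   ] [0.4388 0.3064 0.3   ] side top edge [0.615  0.6677 0.3   ]
```

Emit:
arm_command:
  commands:
    - [[-4,14,12],0.14,-0.5]
    - [[-4,14,12],0.14,-0.5]
    - [[-4,14,12],0.14,-0.5]
    - [[-4,14,12],0.14,-0.5]
    - [[-4,14,12],0.14,-0.5]
    - [[0,0,0],0.14,-0.5]
    - [[0,0,0],0,-0.5]
    - [[0,0,0],0,-0.5]

```text
clock: 8.35
position: [0.5275, 0.1547, 0.353]
tool_rot: [-3.141, -0.001, 3.075]
force: [0.0, -0.5, 0.2]
grip_width: 0.0643
finger_force: 0.0
```

```bash
python3 - <<'E'
from h import *
snap("wrist","w3"); o=bot.observe(); print(o["position"],o["tool_rot"],o["qpos"])
E
```

```text
[0.52752098 0.15482436 0.35302066] [-3.14096894e+00 -6.70956417e-04  3.07497477e+00] [-0.48168873  0.29256741  0.11514522  1.6394125  -0.0350907   1.21251732
  1.14512091]
```

View pics/w3.png

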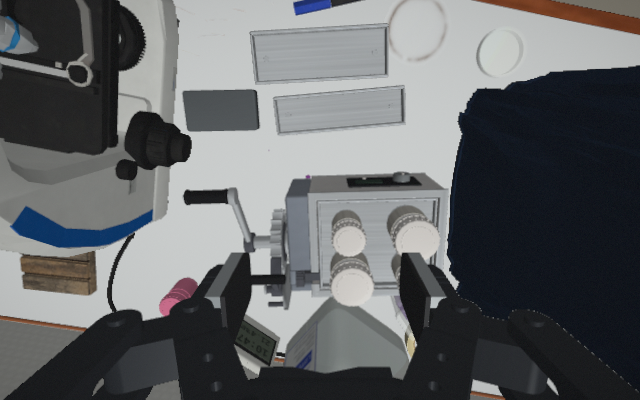

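w3: narrow rack corners are at about (274,95), (404,86), (405,125) and (277,134). Wide rack corners are at (250,31), (386,24), (388,77) and (256,83). The pots have not moved.

```bash
python3 - <<'E'
from h import *
f=load("wrist"); np.set_printoptions(precision=4,suppress=True)
for n,ps in [("nar",[(274,95),(404,86),(405,125),(277,134)]),("wide",[(250,31),(386,24),(388,77),(256,83)])]:
    q=np.array([at(f,*p,.02) for p in ps]); print(n,q,q.mean(0))
for p in [(348,237),(416,236),(351,285)]: print(at(f,*p,.152))
im=f["image"][:,:,::-1]
cv2.imwrite("pics/c3.png",cv2.resize(im[15:145,240:420],None,fx=4.4,fy=4.4,interpolation=cv2.INTER_CUBIC))
E
```

```text
nar [[0.4499 0.0918 0.02  ]
 [0.4501 0.2597 0.02  ]
 [0.4992 0.2611 0.02  ]
 [0.4996 0.0904 0.02  ]] [0.4747 0.1757 0.02  ]
wide [[0.3735 0.0706 0.02  ]
 [0.3767 0.2376 0.02  ]
 [0.4378 0.2394 0.02  ]
 [0.4338 0.0704 0.02  ]] [0.4055 0.1545 0.02  ]
[0.5992 0.1725 0.152 ]
[0.6027 0.2438 0.152 ]
[0.656 0.173 0.152]
```

View pics/c3.png

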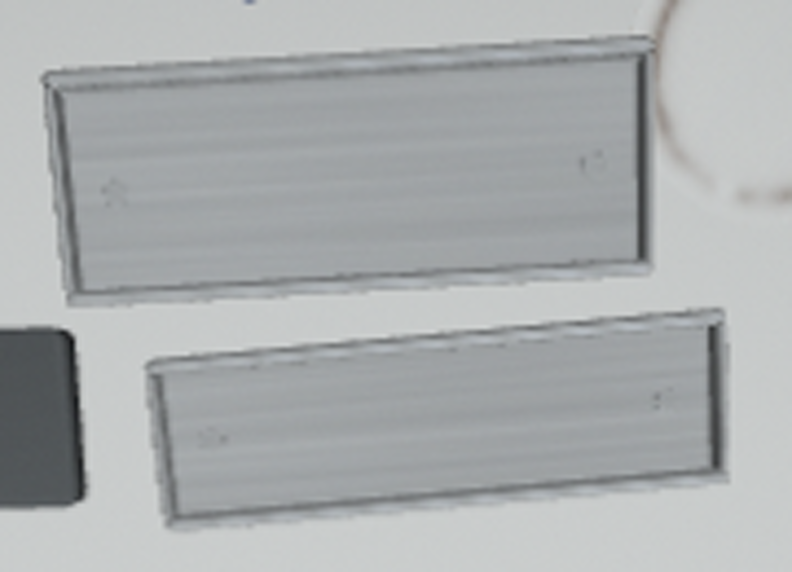

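Emit:
arm_command:
  commands:
    - [[25,6,-20],0.028,-0.3]
    - [[25,6,-40],0,-0.3]
    - [[24,6,-45],0,-0.3]
    - [[0,0,-45],0,-0.3]
    - [[0,0,-40],0,-0.3]
    - [[0,0,-25],0,-0.3]
    - [[0,0,-15],0,-0.3]
    - [[0,0,-7.5],0,-0.3]
    - [[0,0,0],0,0]
    - [[0,0,0],0,1]
    - [[0,0,0],0,1]
    - [[0,0,0],0,1]
  newtons: 30

```text
clock: 9.6
position: [0.6014, 0.1736, 0.118]
tool_rot: [3.141, 0.001, 3.109]
force: [0.8, 0.1, 2.8]
grip_width: 0.0353
finger_force: 30.9
```

Emit:
arm_command:
  commands:
    - [[0,0,20],0,1]
    - [[0,0,40],0,1]
    - [[0,0,40],0,1]
    - [[-15,-5,20],-0.14,1]
    - [[-15,-5,0],-0.14,1]
    - [[-15,-5,0],-0.14,1]
    - [[-15,-5,0],-0.14,1]
    - [[-15,-5,0],-0.14,1]
    - [[-15,-5,0],-0.14,1]
    - [[-15,-5,0],-0.14,1]
    - [[-12,-5,-20],-0.14,1]
    - [[-10,-2,-20],-0.14,1]
    - [[0,0,-20],-0.14,1]
    - [[0,0,-30],-0.139,1]
    - [[0,0,-20],0,1]
    - [[0,0,0],0,1]

```text
clock: 11.2
position: [0.473, 0.1313, 0.1257]
tool_rot: [-3.139, 0.001, 1.57]
force: [0.7, -0.5, -0.2]
grip_width: 0.0349
finger_force: 30.8
```

Emit:
arm_command:
  commands:
    - [[1,0,-30],0,1]
    - [[0,0,-30],0,1]
    - [[0,0,-12],0,1]
    - [[0,0,-8],0,1]
    - [[0,0,-4],0,1]
    - [[0,0,0],0,1]

```text
clock: 11.8
position: [0.4753, 0.1316, 0.0437]
tool_rot: [3.141, -0.0, 1.57]
force: [0.0, 0.1, -1.1]
grip_width: 0.0354
finger_force: 30.8
```

Emit:
arm_command:
  commands:
    - [[0,0,-5],0,1]
    - [[0,0,-5],0,1]
    - [[0,0,-1],0,1]
    - [[0,0,0],0,1]

```text
clock: 12.2
position: [0.475, 0.1315, 0.0321]
tool_rot: [-3.141, -0.0, 1.57]
force: [-0.8, -0.6, -0.2]
grip_width: 0.035
finger_force: 30.8
```

Emit:
arm_command:
  commands:
    - [[0,0,0],0,-0.1]
    - [[0,0,0],0,-0.1]
    - [[0,0,30],0,-0.1]
    - [[0,0,45],0,-0.3]
    - [[0,0,45],0.14,-0.3]
    - [[0,5,45],0.14,-0.3]
    - [[10,5,45],0.14,-0.3]
    - [[15,10,40],0.14,-0.3]
    - [[15,10,20],0.14,-0.3]
    - [[15,10,0],0.14,-0.3]
    - [[15,10,0],0.14,-0.3]
    - [[15,10,0],0.14,-0.3]
    - [[15,10,0],0.14,-0.3]
    - [[15,10,0],0.14,-0.3]
    - [[10,10,0],0.135,-0.3]
    - [[0,0,0],0,-0.3]
    - [[0,0,0],0,-0.3]

```text
clock: 13.9
position: [0.5997, 0.221, 0.3019]
tool_rot: [-3.141, -0.001, 3.101]
force: [-0.6, -0.3, 0.0]
grip_width: 0.0555
finger_force: 0.0
```

```bash
cat > caps.py <<'E'
from h import *
import sys
# predicted caps vs Hough circles in the wrist picture, at cap height z
def caps(cands,save=None):
    f=grab_frame("wrist"); im=f["image"]; np.savez("wrist.npz",**f)
    if save: cv2.imwrite(f"pics/{save}.png",im[:,:,::-1])
    g=cv2.GaussianBlur(im[:,:,1],(5,5),0)
    for n,x,y,z,r in cands:
        p=proj(f,[x,y,z])[0]; rp=np.linalg.norm(proj(f,[x,y+r,z])[0]-p)
        c=cv2.HoughCircles(g,cv2.HOUGH_GRADIENT,1.5,12,param1=80,param2=12,minRadius=int(rp*.88),maxRadius=int(rp*1.12)+1)
        if c is None: print(n,p,"none"); continue
        c=c[0]; d=np.linalg.norm(c[:,:2]-p,axis=1); i=d.argsort()[:2]
        print(n,"pred",p.round(),"r",round(rp,1),[(k[:2].round(),at(f,k[0],k[1],z)[:2].round(4)) for k in c[i]])
    o=bot.observe(); print(o["position"].round(4),o["tool_rot"].round(3))
E
python3 - <<'E'
from caps import *
caps([("S far",.658,.2415,.152,.018),("L far",.657,.174,.152,.024),("L near",.6065,.2458,.152,.024),("S placed",.475,.1315,.066,.018)],"w4")
E
```

```text
S far pred [352. 245.] r 20.0 [(array([355., 250.], dtype=float32), array([0.6624, 0.2437])), (array([364., 238.], dtype=float32), array([0.6511, 0.252 ]))]
L far pred [278. 247.] r 26.5 [(array([277., 253.], dtype=float32), array([0.6626, 0.1728])), (array([280., 241.], dtype=float32), array([0.651 , 0.1764]))]
L near pred [356. 190.] r 27.9 [(array([352., 185.], dtype=float32), array([0.6021, 0.2421])), (array([359., 196.], dtype=float32), array([0.6117, 0.2484]))]
S placed pred [231.  44.] r 18.2 [(array([226.,  46.], dtype=float32), array([0.4768, 0.1257])), (array([239.,  52.], dtype=float32), array([0.4827, 0.1384]))]
[0.5996 0.2208 0.3021] [-3.141 -0.     3.101]
```

View pics/w4.png

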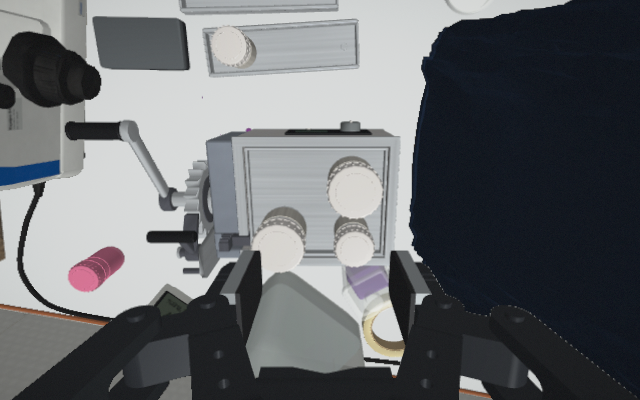

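Emit:
arm_command:
  commands:
    - [[20,8,-20],0,-0.2]
    - [[20,8,-30],0,-0.2]
    - [[18.5,6.5,-40],0,-0.2]
    - [[0,0,-40],0,-0.2]
    - [[0,0,-30],0,-0.2]
    - [[0,0,-15],0,-0.2]
    - [[0,0,-10.5],0,-0.2]
    - [[0,0,0],0,0]
    - [[0,0,0],0,1]
    - [[0,0,0],0,1]
    - [[0,0,0],0,1]

```text
clock: 15.05
position: [0.6589, 0.2441, 0.1178]
tool_rot: [3.141, 0.001, 3.105]
force: [-0.2, 0.6, 4.1]
grip_width: 0.0354
finger_force: 31.8
```

```bash
python3 - <<'E'
from h import *
t=load("top");w=load("wrist")
for z in (0,.1,.2): print(at(t,328,118,z),at(w,285,272,z))
E
```

```text
[0.7713276  0.15566264 0.        ] [0.76188693 0.15658621 0.        ]
[0.73188284 0.15703552 0.1       ] [0.70949043 0.17130057 0.1       ]
[0.69243807 0.1584084  0.2       ] [0.65709393 0.18601493 0.2       ]
```

Emit:
arm_command:
  commands:
    - [[0,0,20],0,1]
    - [[0,0,40],0,1]
    - [[0,0,40],0,1]
    - [[-15,-1,10],-0.14,1]
    - [[-20,-3,0],-0.14,1]
    - [[-20,-3,0],-0.14,1]
    - [[-20,-3,0],-0.14,1]
    - [[-20,-3,0],-0.14,1]
    - [[-20,-3,0],-0.14,1]
    - [[-20,-3,0],-0.14,1]
    - [[-20,-3,-10],-0.14,1]
    - [[-20,-1,-20],-0.14,1]
    - [[-9.5,0,-30],-0.14,1]
    - [[0,0,-30],-0.135,1]
    - [[0,0,-30],0,1]
    - [[0,0,-24],0,1]
    - [[0,0,-10],0,1]
    - [[0,0,0],0,1]

```text
clock: 16.85
position: [0.4738, 0.2208, 0.0723]
tool_rot: [-3.141, 0.0, 1.57]
force: [-0.4, -0.2, -0.1]
grip_width: 0.0353
finger_force: 31.5
```

Emit:
arm_command:
  commands:
    - [[0.5,0,-15],0,1]
    - [[0,0,-10],0,1]
    - [[0,0,-5],0,1]
    - [[0,0,-5],0,1]
    - [[0,0,-5],0,1]
    - [[0,0,0],0,1]

```text
clock: 17.45
position: [0.4744, 0.2209, 0.0324]
tool_rot: [-3.141, 0.0, 1.57]
force: [0.4, -0.2, -0.2]
grip_width: 0.0353
finger_force: 31.5
```

Emit:
arm_command:
  commands:
    - [[0,0,0],0,-0.1]
    - [[0,0,0],0,-0.1]
    - [[0,0,30],0,-0.1]
    - [[0,0,45],0,-0.4]
    - [[0,0,45],0.14,-0.4]
    - [[0,0,45],0.14,-0.4]
    - [[0,0,45],0.14,-0.4]
    - [[10,0,30],0.14,-0.4]
    - [[15,0,15],0.14,-0.4]
    - [[15,0,0],0.14,-0.4]
    - [[15,0,0],0.14,-0.4]
    - [[15,0,0],0.14,-0.4]
    - [[10,0,0],0.14,-0.4]
    - [[0,0,0],0.14,-0.4]
    - [[0,0,0],0.13,-0.4]
    - [[0,0,0],0,-0.4]
    - [[0,0,0],0,-0.4]

```text
clock: 19.15
position: [0.5545, 0.2207, 0.2878]
tool_rot: [3.142, 0.0, 3.095]
force: [0.7, 0.5, 0.5]
grip_width: 0.0599
finger_force: 0.0
```

```bash
cat > fit.py <<'E'
from h import *
def fit(cands,save=None):   # best bright disc on darker ring, searched +-40 mm about the expected place
    f=grab_frame("wrist"); im=f["image"].astype(float)
    if save: cv2.imwrite(f"pics/{save}.png",f["image"][:,:,::-1])
    g=im.min(2); a=np.linspace(0,2*np.pi,48,endpoint=False); C=np.c_[np.cos(a),np.sin(a),0*a]
    for n,x,y,z,r in cands:
        best=[]
        for dx in range(-40,41,2):
            for dy in range(-40,41,2):
                X=np.array([x+dx/1e3,y+dy/1e3,z])
                s=lambda k:[v for v in (g[int(q[1]+.5),int(q[0]+.5)] if 0<=q[1]<399 and 0<=q[0]<639 else np.nan for q in proj(f,X+C*r*k))]
                i=np.array(s(.85)); o=np.array(s(1.15)); c=np.array(s(.4))
                best.append((np.nanmean(i)-np.nanmean(o)-np.nanstd(i)-np.nanstd(c)-abs(np.nanmean(i)-np.nanmean(c)),X[:2].round(4)))
        best.sort(key=lambda b:-np.nan_to_num(b[0],nan=-1e9)); print(n,proj(f,[x,y,z])[0].round(),[(round(b[0],1),b[1]) for b in best[:3]])
    o=bot.observe(); print(o["position"].round(4),o["tool_rot"].round(3))
E
python3 - <<'E'
from fit import *
fit([("L far",.657,.174,.152,.024),("L near",.6065,.2458,.152,.024),("S1",.475,.1315,.066,.018),("S2",.4745,.221,.066,.018)],"w5")
E
```

```text
L far [280. 300.] [(np.float64(77.5), array([0.659, 0.174])), (np.float64(73.2), array([0.661, 0.174])), (np.float64(72.1), array([0.659, 0.172]))]
L near [359. 245.] [(np.float64(48.1), array([0.6105, 0.2438])), (np.float64(46.8), array([0.6105, 0.2458])), (np.float64(43.9), array([0.6085, 0.2458]))]
S1 [233.  92.] [(np.float64(47.2), array([0.477 , 0.1295])), (np.float64(45.9), array([0.477 , 0.1275])), (np.float64(43.5), array([0.475 , 0.1295]))]
S2 [323.  87.] [(np.float64(30.5), array([0.4765, 0.217 ])), (np.float64(28.6), array([0.4745, 0.217 ])), (np.float64(20.8), array([0.4765, 0.219 ]))]
[0.5545 0.2209 0.2878] [3.142 0.    3.096]
```

Emit:
arm_command:
  commands:
    - [[18,8,-10],0,-0.4]
    - [[18,8,-20],0,-0.4]
    - [[17.5,8,-40],0,-0.4]
    - [[0,0,-40],0,-0.4]
    - [[0,0,-30],0,-0.4]
    - [[0,0,-20],0,-0.4]
    - [[0,0,-11],0,-0.4]
    - [[0,0,0],0,0]
    - [[0,0,0],0,1]
    - [[0,0,0],0,1]
    - [[0,0,0],0,1]
  newtons: 35

```text
clock: 20.3
position: [0.6084, 0.2452, 0.1177]
tool_rot: [3.141, 0.001, 3.099]
force: [-0.8, -0.8, -2.0]
grip_width: 0.0472
finger_force: 36.6
```

Emit:
arm_command:
  commands:
    - [[0,0,20],0,1]
    - [[0,0,40],0,1]
    - [[0,0,40],0,1]
    - [[-15,-3,10],-0.14,1]
    - [[-20,-5,0],-0.14,1]
    - [[-20,-5,0],-0.14,1]
    - [[-20,-5,0],-0.14,1]
    - [[-20,-5,0],-0.14,1]
    - [[-20,-5,0],-0.14,1]
    - [[-20,-5,0],-0.14,1]
    - [[-20,-5,0],-0.14,1]
    - [[-20,-5,0],-0.14,1]
    - [[-20,-2,-10],-0.14,1]
    - [[-8.4,0,-20],-0.13,1]
    - [[0,0,-30],0,1]
    - [[0,0,-40],0,1]
    - [[0,0,-30],0,1]
    - [[0,0,-16],0,1]
    - [[0,0,0],0,1]

```text
clock: 22.2
position: [0.4041, 0.1995, 0.0795]
tool_rot: [-3.14, 0.001, 1.569]
force: [0.8, 0.6, -0.1]
grip_width: 0.047
finger_force: 36.8
```

Emit:
arm_command:
  commands:
    - [[1,0,-20],0,1]
    - [[0,0,-10],0,1]
    - [[0,0,-5],0,1]
    - [[0,0,-5],0,1]
    - [[0,0,0],0,1]

```text
clock: 22.7
position: [0.4056, 0.2, 0.0407]
tool_rot: [3.142, -0.0, 1.57]
force: [-0.5, -0.6, -0.7]
grip_width: 0.047
finger_force: 36.8
```

Emit:
arm_command:
  commands:
    - [[0,0,-4],0,1]
    - [[0,0,-4],0,1]
    - [[0,0,0],0,1]
    - [[0,0,0],0,-0.25]
    - [[0,0,0],0,-0.25]
    - [[0,0,30],0,-0.25]
    - [[0,0,45],0,-0.4]
    - [[0,0,45],0.14,-0.4]
    - [[0,0,45],0.14,-0.4]
    - [[15,-10,45],0.14,-0.4]
    - [[20,-10,35],0.14,-0.4]
    - [[20,-10,10],0.14,-0.4]
    - [[20,-5,0],0.14,-0.4]
    - [[20,0,0],0.14,-0.4]
    - [[20,0,0],0.14,-0.4]
    - [[20,0,0],0.14,-0.4]
    - [[20,0,0],0.14,-0.4]
    - [[20,0,0],0.13,-0.4]
    - [[0,0,0],0,-0.4]
    - [[0,0,0],0,-0.4]

```text
clock: 24.7
position: [0.5803, 0.1646, 0.2874]
tool_rot: [-3.141, -0.001, 3.097]
force: [0.8, -0.5, 0.3]
grip_width: 0.0596
finger_force: 0.0
```

```bash
python3 - <<'E'
from fit import *
fit([("L far",.657,.174,.152,.024),("L1",.406,.2,.066,.024),("S1",.475,.1315,.066,.018),("S2",.4745,.221,.066,.018)],"w6")
E
```

```text
L far [342. 272.] [(np.float64(45.8), array([0.661, 0.174])), (np.float64(45.5), array([0.659, 0.174])), (np.float64(45.3), array([0.659, 0.172]))]
L1 [358. -25.] [(np.float64(-12.3), array([0.418, 0.16 ])), (np.float64(-15.2), array([0.418, 0.166])), (np.float64(-17.8), array([0.418, 0.162]))]
S1 [288.  61.] [(np.float64(22.3), array([0.477 , 0.1295])), (np.float64(21.7), array([0.477 , 0.1275])), (np.float64(9.6), array([0.479 , 0.1275]))]
S2 [381.  56.] [(np.float64(42.5), array([0.4765, 0.217 ])), (np.float64(26.9), array([0.4765, 0.219 ])), (np.float64(26.4), array([0.4745, 0.217 ]))]
[0.58   0.1648 0.2875] [-3.141e+00 -1.000e-03  3.097e+00]fit.py:13: RuntimeWarning: Mean of empty slice
  best.append((np.nanmean(i)-np.nanmean(o)-np.nanstd(i)-np.nanstd(c)-abs(np.nanmean(i)-np.nanmean(c)),X[:2].round(4)))
  var = nanvar(a, axis=axis, dtype=dtype, out=out, ddof=ddof,
```

Emit:
arm_command:
  commands:
    - [[20,3,0],0,-0.4]
    - [[20,3,-10],0,-0.4]
    - [[20,3,-20],0,-0.4]
    - [[19,0,-30],0,-0.4]
    - [[0,0,-40],0,-0.4]
    - [[0,0,-40],0,-0.4]
    - [[0,0,-20],0,-0.4]
    - [[0,0,-11],0,-0.4]
    - [[0,0,0],0,0]
    - [[0,0,0],0,1]
    - [[0,0,0],0,1]
    - [[0,0,0],0,1]

```text
clock: 25.95
position: [0.66, 0.1741, 0.1178]
tool_rot: [3.141, 0.001, 3.1]
force: [0.5, 0.7, -1.6]
grip_width: 0.0471
finger_force: 36.9
```

Emit:
arm_command:
  commands:
    - [[0,0,20],0,1]
    - [[0,0,40],0,1]
    - [[0,0,40],0,1]
    - [[-20,-4,10],-0.14,1]
    - [[-25,-6,0],-0.14,1]
    - [[-25,-6,0],-0.14,1]
    - [[-25,-6,0],-0.14,1]
    - [[-25,-6,0],-0.14,1]
    - [[-25,-6,0],-0.14,1]
    - [[-25,-6,0],-0.14,1]
    - [[-25,-6,0],-0.14,1]
    - [[-25,-6,0],-0.14,1]
    - [[-25,-6,-10],-0.14,1]
    - [[-10,-6,-20],-0.13,1]
    - [[0,0,-30],0,1]
    - [[0,0,-40],0,1]
    - [[0,0,-30],0,1]
    - [[0,0,-16],0,1]
    - [[0,0,0],0,1]

```text
clock: 27.85
position: [0.4041, 0.1095, 0.0796]
tool_rot: [-3.14, 0.001, 1.569]
force: [0.1, -0.3, -0.5]
grip_width: 0.0471
finger_force: 37.1
```

Emit:
arm_command:
  commands:
    - [[0.5,0,-20],0,1]
    - [[0,0,-10],0,1]
    - [[0,0,-5],0,1]
    - [[0,0,-5],0,1]
    - [[0,0,-4],0,1]
    - [[0,0,-4],0,1]
    - [[0,0,0],0,1]

```text
clock: 28.55
position: [0.405, 0.1099, 0.0325]
tool_rot: [-3.141, 0.0, 1.57]
force: [-0.4, -0.4, -1.1]
grip_width: 0.047
finger_force: 37.1
```

Emit:
arm_command:
  commands:
    - [[0,0,0],0,-0.25]
    - [[0,0,0],0,-0.25]
    - [[0,0,30],0,-0.25]
    - [[0,0,45],0,-0.25]
    - [[0,0,45],0,-0.25]
    - [[0,0,45],0,-0.25]
    - [[20,-4,45],-0.02,-0.25]
    - [[25,-4,30],-0.017,-0.25]
    - [[30,-4,20],0,-0.25]
    - [[30,-4,0],0,-0.25]
    - [[30,-4,0],0,-0.25]
    - [[30,-4,0],0,-0.25]
    - [[30,-4,0],0,-0.25]
    - [[25,-4,0],0,-0.25]
    - [[20,-3,0],0,-0.25]
    - [[0,0,0],0,-0.25]
    - [[0,0,0],0,-0.25]

```text
clock: 30.25
position: [0.6447, 0.0746, 0.2924]
tool_rot: [-3.141, 0.0, 1.532]
force: [-0.1, 0.4, -0.6]
grip_width: 0.0535
finger_force: 0.0
```

```bash
python3 - <<'E'
from h import *
snap("wrist","w7"); snap("top","t7",(220,100,400,300),1)
a=cv2.imread("pics/w7.png"); b=cv2.resize(cv2.imread("pics/t7.png"),None,fx=2.2,fy=2.2,interpolation=cv2.INTER_CUBIC)
b=b[-400:]; a=a[:, 150:550]
cv2.imwrite("pics/m7.png",np.hstack([a,b])); print(b.shape, bot.observe()["position"],bot.observe()["tool_rot"])
E
```

```text
(400, 396, 3) [0.64442216 0.07513311 0.29278164] [-3.14131289e+00 -2.76155937e-04  1.53283452e+00]
```

View pics/m7.png

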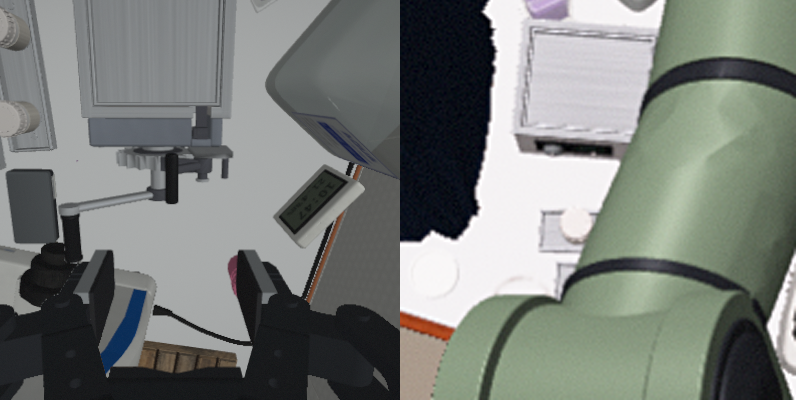

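The narrow rack holds both small pots, but the large ones are out of view. I'll look at the whole rack area before touching the pawl.

Emit:
arm_command:
  commands:
    - [[-12,8,8],0.14,-0.25]
    - [[-12,8,8],0.14,-0.25]
    - [[-12,8,8],0.14,-0.25]
    - [[-12,8,8],0.14,-0.25]
    - [[-12,8,8],0.14,-0.25]
    - [[-12,8,8],0.14,-0.25]
    - [[-12,8,8],0.14,-0.25]
    - [[-12,8,8],0.14,-0.25]
    - [[-12,8,0],0.14,-0.25]
    - [[-12,8,0],0.14,-0.25]
    - [[-12,0,0],0.14,-0.25]
    - [[0,0,0],0,-0.25]
    - [[0,0,0],0,-0.25]

```text
clock: 31.65
position: [0.513, 0.155, 0.3571]
tool_rot: [3.141, 0.001, 3.069]
force: [0.1, -0.5, 0.4]
grip_width: 0.0535
finger_force: 0.0
```

```bash
python3 - <<'E'
from fit import *
fit([("L2",.405,.11,.066,.024),("L1",.4055,.2,.066,.024),("S1",.475,.1315,.066,.018),("S2",.4745,.221,.066,.018)],"w8")
im=cv2.imread("pics/w8.png"); cv2.imwrite("pics/c8.png",cv2.resize(im[0:200,170:450],None,fx=2.8,fy=2.8))
E
```

```text
L2 [281.  66.] [(np.float64(37.0), array([0.407, 0.108])), (np.float64(32.2), array([0.405, 0.108])), (np.float64(28.9), array([0.407, 0.11 ]))]
L1 [359.  61.] [(np.float64(31.2), array([0.4075, 0.2   ])), (np.float64(30.9), array([0.4075, 0.198 ])), (np.float64(27.0), array([0.4055, 0.198 ]))]
S1 [305. 127.] [(np.float64(31.2), array([0.473 , 0.1295])), (np.float64(16.1), array([0.473 , 0.1275])), (np.float64(14.2), array([0.475 , 0.1295]))]
S2 [379. 121.] [(np.float64(32.3), array([0.4765, 0.217 ])), (np.float64(31.2), array([0.4745, 0.217 ])), (np.float64(20.1), array([0.4765, 0.219 ]))]
[0.5132 0.1549 0.3569] [3.141 0.    3.069]
```

View pics/c8.png

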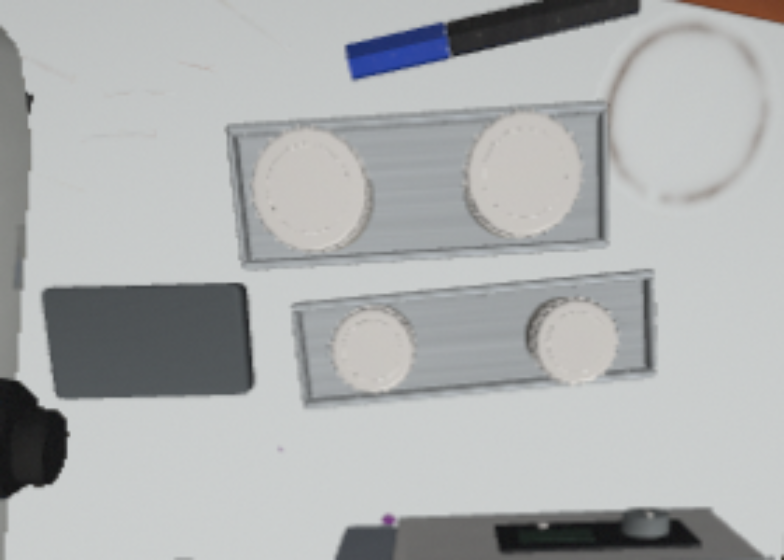

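All four pots stand in their racks. Next is the pawl.

```bash
python3 - <<'E'
from h import *
f=load("wrist")
for p in [(321,154),(322,203)]: print(at(f,*p,.151))
r=38; a=np.linspace(np.pi*.75,.35,15); P=np.c_[r*np.cos(a),-.038*r*np.cos(a),r*np.sin(a)]
print(np.diff(P.round(1),axis=0).round(1).tolist())
E
```

```text
[0.6435203  0.10050853 0.151     ]
[0.64266245 0.0589182  0.151     ]
[[4.1, -0.1, 3.5], [4.6, -0.2, 3.0], [5.0, -0.2, 2.2], [5.2, -0.2, 1.5], [5.4, -0.2, 0.8], [5.4, -0.2, 0.0], [5.4, -0.2, -0.8], [5.2, -0.2, -1.5], [5.0, -0.2, -2.3], [4.5, -0.2, -3.0], [4.1, -0.1, -3.6], [3.6, -0.2, -4.1], [2.9, -0.1, -4.6], [2.2, -0.1, -5.0]]
```

Emit:
arm_command:
  commands:
    - [[12,-8,0],-0.14,0.2]
    - [[12,-8,0],-0.14,0.2]
    - [[12,-8,0],-0.14,0.2]
    - [[12,-8,0],-0.14,0.2]
    - [[12,-8,0],-0.14,0.2]
    - [[12,-8,-20],-0.14,0.2]
    - [[12,-8,-20],-0.14,0.2]
    - [[12,-8,-20],-0.14,0.2]
    - [[12,-8,-20],-0.14,0.2]
    - [[12,-8,-20],-0.14,0.2]
    - [[10.5,-6.5,-20],-0.136,0.2]
    - [[0,0,-20],0,0.2]
    - [[0,0,-20],0,0.2]
    - [[0,0,-20],0,0.2]
    - [[0,0,0],0,0.2]
    - [[0,0,0],0,0.2]

```text
clock: 33.3
position: [0.6439, 0.0682, 0.177]
tool_rot: [3.142, 0.001, 1.535]
force: [-0.7, -0.3, 0.8]
grip_width: 0.034
finger_force: 0.0
```

Emit:
arm_command:
  commands:
    - [[0,0,-15],0,0.2]
    - [[0,0,-15],0,0.2]
    - [[0,0,-10],0,0.2]
    - [[0,0,0],0,0.2]

```text
clock: 33.7
position: [0.6428, 0.0685, 0.135]
tool_rot: [-3.139, 0.001, 1.537]
force: [-0.5, -0.2, -0.2]
grip_width: 0.0337
finger_force: 0.0
```

Emit:
arm_command:
  commands:
    - [[0,0,0],0,1]
    - [[0,0,0],0,1]
    - [[0,0,0],0,1]
    - [[0,0,0],0,1]
  newtons: 20

```text
clock: 34.1
position: [0.6429, 0.0684, 0.1374]
tool_rot: [-3.14, -0.001, 1.536]
force: [-9.4, 0.4, 9.5]
grip_width: 0.0099
finger_force: 20.5
```

Emit:
arm_command:
  commands:
    - [[4.1,-0.1,3.5],0,1]
    - [[4.6,-0.2,3],0,1]
    - [[5,-0.2,2.2],0,1]
    - [[5.2,-0.2,1.5],0,1]
    - [[5.4,-0.2,0.8],0,1]
    - [[5.4,-0.2,0],0,1]
    - [[5.4,-0.2,-0.8],0,1]

```text
clock: 34.8
position: [0.6791, 0.0671, 0.1472]
tool_rot: [3.141, -0.0, 1.537]
force: [-4.0, -1.2, 1.3]
grip_width: 0.01
finger_force: 19.8
```

Emit:
arm_command:
  commands:
    - [[5.2,-0.2,-1.5],0,1]
    - [[5,-0.2,-2.3],0,1]
    - [[4.5,-0.2,-3],0,1]
    - [[4.1,-0.1,-3.6],0,1]
    - [[3.6,-0.2,-4.1],0,1]
    - [[2.2,-0.1,-3.6],0,1]
    - [[0,0,0],0,1]

```text
clock: 35.5
position: [0.7034, 0.0661, 0.1281]
tool_rot: [-3.141, 0.0, 1.537]
force: [-2.5, 0.1, 0.0]
grip_width: 0.01
finger_force: 19.5
```

Emit:
arm_command:
  commands:
    - [[0,0,0],0,0.3]
    - [[0,0,0],0,0.2]
    - [[0,0,20],0,0.2]
    - [[0,0,40],0,0.2]
    - [[0,0,40],0,0.2]
    - [[-20,-5,0],0,0.2]
    - [[-20,-5,0],0,0.2]
    - [[-20,-5,0],0,0.2]
    - [[-20,-5,0],0,0.2]
    - [[-20,-5,0],0,0.2]
    - [[-20,-5,0],0,0]
    - [[-20,-5,0],0,0]
    - [[-14.5,-5,0],0,0]
    - [[0,0,0],0,0]
    - [[0,0,-30],0,0]
    - [[0,0,0],0,0]

```text
clock: 37.1
position: [0.548, 0.0267, 0.1968]
tool_rot: [-3.139, 0.0, 1.537]
force: [-0.2, -0.2, 0.3]
grip_width: 0.0427
finger_force: 0.0
```

```bash
python3 - <<'E'
from h import *
snap("wrist","w9"); print(bot.observe()["position"],bot.observe()["tool_rot"])
E
```

```text
[0.54859146 0.02629092 0.19822868] [-3.13991537e+00  5.54136470e-04  1.53675112e+00]
```

View pics/w9.png

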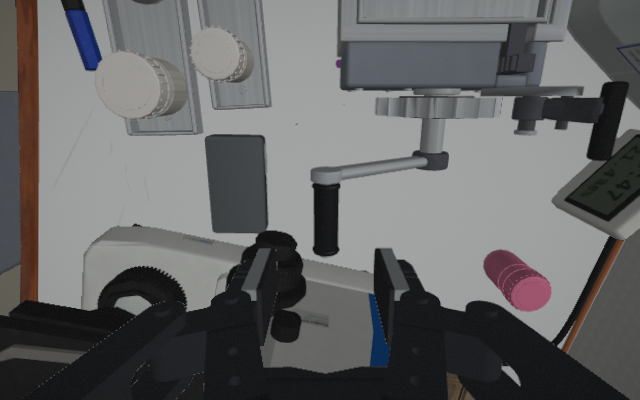

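The pawl lies thrown back (bar at (608,120)), and the crank is still at the top with its grip at (326,215).

Emit:
arm_command:
  commands:
    - [[0,0,-30],0,0]
    - [[0,0,-30],0,0]
    - [[0,0,-15],0,0]
    - [[0,0,-8.5],0,0]
    - [[0,0,0],0,0.5]
    - [[0,0,0],0,1]
    - [[0,0,0],0,1]
    - [[0,0,0],0,1]
  newtons: 40

```text
clock: 37.95
position: [0.5491, 0.0261, 0.1163]
tool_rot: [3.141, -0.0, 1.537]
force: [-4.7, -1.4, 8.4]
grip_width: 0.0134
finger_force: 39.2
```

Emit:
arm_command:
  commands:
    - [[5.9,-0.2,7.5],0,1]
    - [[6.6,-0.3,6.9],0,1]
    - [[7.2,-0.3,6.2],0,1]
    - [[7.8,-0.3,5.4],0,1]
    - [[8.4,-0.3,4.7],0,1]
    - [[8.7,-0.3,3.8],0,1]
    - [[9.1,-0.3,2.8],0,1]
    - [[9.4,-0.4,2],0,1]
    - [[9.5,-0.4,1],0,1]

```text
clock: 38.85
position: [0.6215, 0.0233, 0.1551]
tool_rot: [-3.14, 0.0, 1.537]
force: [-3.3, -2.4, -18.9]
grip_width: 0.0133
finger_force: 39.1
```

Emit:
arm_command:
  commands:
    - [[9.5,-0.3,-0.5],0,1]
    - [[9.5,-0.4,-1.2],0,1]
    - [[9.4,-0.3,-2],0,1]
    - [[9.1,-0.4,-2.8],0,1]
    - [[8.8,-0.3,-3.7],0,1]
    - [[8.4,-0.3,-4.6],0,1]
    - [[7.9,-0.3,-5.3],0,1]
    - [[7.3,-0.3,-6.2],0,1]
    - [[6.7,-0.3,-6.8],0,1]
    - [[6,-0.2,-7.5],0,1]
    - [[0,0,0],0,1]
    - [[0,0,0],0,1]

```text
clock: 40.05
position: [0.7026, 0.02, 0.1144]
tool_rot: [-3.137, -0.0, 1.536]
force: [-15.5, -2.5, -3.6]
grip_width: 0.0132
finger_force: 41.3
```

Emit:
arm_command:
  commands:
    - [[0.5,0,-3],0,1]
    - [[0,0,0],0,1]
    - [[0,0,0],0,1]

```text
clock: 40.35
position: [0.7029, 0.02, 0.1136]
tool_rot: [-3.138, -0.001, 1.536]
force: [-31.9, -0.2, 27.2]
grip_width: 0.0136
finger_force: 44.6
```

Emit:
arm_command:
  commands:
    - [[-1,0,3],0,1]
    - [[0,0,0],0,0.2]
    - [[0,0,0],0,0.2]
    - [[0,0,20],0,0.2]
    - [[0,0,40],0,0.2]
    - [[0,0,30],0,0.2]
    - [[1,15,0],0,0.2]
    - [[1,20,0],0,0.2]
    - [[1,11.5,0],0,0.2]
    - [[0,0,-20],0,0.2]
    - [[0,0,-20],0,0.2]
    - [[0,0,0],0,0.2]

```text
clock: 41.55
position: [0.705, 0.0681, 0.1614]
tool_rot: [-3.137, 0.001, 1.538]
force: [-0.3, 0.1, 0.4]
grip_width: 0.0341
finger_force: 0.0
```

Emit:
arm_command:
  commands:
    - [[1,-1.5,-12],0,0.2]
    - [[0,0,-12],0,0.2]
    - [[0,0,-12],0,0.2]
    - [[0,0,0],0,0.2]
    - [[0,0,0],0,1]
    - [[0,0,0],0,1]
    - [[0,0,0],0,1]
  newtons: 20

```text
clock: 42.25
position: [0.7052, 0.0653, 0.129]
tool_rot: [-3.136, -0.001, 1.537]
force: [-18.9, -0.6, 5.8]
grip_width: 0.0095
finger_force: 22.0
```

Emit:
arm_command:
  commands:
    - [[-3,0.1,4.5],0,1]
    - [[-3,0.1,4.6],0,1]
    - [[-3.6,0.2,4.1],0,1]
    - [[-4.1,0.1,3.6],0,1]
    - [[-4.5,0.2,3],0,1]
    - [[-5,0.2,2.3],0,1]
    - [[-5.2,0.2,1.5],0,1]

```text
clock: 42.95
position: [0.6813, 0.0661, 0.155]
tool_rot: [3.135, -0.0, 1.537]
force: [5.7, -0.2, 7.7]
grip_width: 0.0098
finger_force: 20.8
```

Emit:
arm_command:
  commands:
    - [[-5.4,0.2,0.3],0,1]
    - [[-5.4,0.2,-0.5],0,1]
    - [[-5.4,0.2,-1.5],0,1]
    - [[-5.2,0.2,-2],0,1]
    - [[-5,0.2,-2.5],0,1]
    - [[-4.6,0.2,-3],0,1]
    - [[-3,0.1,-3],0,1]
    - [[0,0,0],0,1]

```text
clock: 43.75
position: [0.6455, 0.0675, 0.1425]
tool_rot: [3.139, -0.001, 1.537]
force: [-7.4, -0.7, 20.4]
grip_width: 0.0093
finger_force: 24.5
```

Emit:
arm_command:
  commands:
    - [[0,0,2],0,0.5]
    - [[0,0,0],0,0.2]
    - [[0,0,0],0,0.2]
    - [[0,0,20],0,0.2]
    - [[0,0,40],0,0.2]
    - [[0,0,40],0,0.2]
    - [[-12,8,20],0.14,0.2]
    - [[-12,8,20],0.14,0.2]
    - [[-12,8,20],0.14,0.2]
    - [[-12,8,20],0.14,0.2]
    - [[-12,8,20],0.14,0.2]
    - [[-12,8,0],0.14,0.2]
    - [[-12,8,0],0.14,0.2]
    - [[-12,8,0],0.14,0.2]
    - [[-12,8,0],0.14,0.2]
    - [[-12,8,0],0.14,0.2]
    - [[0,0,0],0.14,0.2]
    - [[0,0,0],0,0.2]

```text
clock: 45.55
position: [0.5249, 0.1478, 0.3425]
tool_rot: [3.141, 0.0, 3.08]
force: [-0.3, 0.2, -1.3]
grip_width: 0.0343
finger_force: 0.0
```

```bash
python3 - <<'E'
from fit import *
fit([("L2",.405,.11,.066,.024),("L1",.4055,.2,.066,.024),("S1",.475,.1315,.066,.018),("S2",.4745,.221,.066,.018)],"w10")
E
```

```text
L2 [286.  53.] [(np.float64(35.0), array([0.407, 0.108])), (np.float64(28.2), array([0.405, 0.108])), (np.float64(28.1), array([0.407, 0.11 ]))]
L1 [367.  48.] [(np.float64(36.6), array([0.4075, 0.2   ])), (np.float64(30.7), array([0.4075, 0.198 ])), (np.float64(30.4), array([0.4055, 0.198 ]))]
S1 [310. 117.] [(np.float64(32.4), array([0.473 , 0.1295])), (np.float64(13.2), array([0.473 , 0.1275])), (np.float64(12.8), array([0.475 , 0.1295]))]
S2 [387. 111.] [(np.float64(35.6), array([0.4745, 0.217 ])), (np.float64(33.5), array([0.4765, 0.217 ])), (np.float64(22.9), array([0.4765, 0.219 ]))]
[0.5251 0.1475 0.3424] [3.141 0.    3.074]
```

View pics/w10.png

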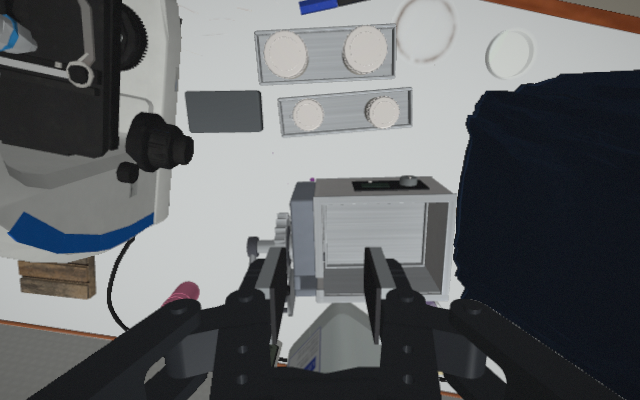

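All pots stand and the tray is down, but the pawl is hidden behind the fingers. I'll return to the w1 pose and compare numerically with w1, which showed the pawl down and crank at 0.

Emit:
arm_command:
  commands:
    - [[14,-10,0],-0.14,-0.5]
    - [[14,-10,0],-0.14,-1]
    - [[14,-10,0],-0.14,-1]
    - [[14,-10,0],-0.14,-1]
    - [[14,-10,0],-0.14,-1]
    - [[14,-10,0],-0.14,-1]
    - [[14,-10,-10],-0.14,-1]
    - [[14,-10,-10],-0.14,-1]
    - [[14,-10,-10],-0.14,-1]
    - [[14,-10,-10],-0.14,-1]
    - [[14,-10,-20],-0.135,-1]
    - [[20,-11,-20],0,-1]
    - [[0,0,0],0,-1]
    - [[0,0,0],0,-1]

```text
clock: 47.0
position: [0.699, 0.0261, 0.2618]
tool_rot: [-3.141, 0.001, 1.538]
force: [-0.1, 0.1, 0.8]
grip_width: 0.0857
finger_force: 0.0
```

```bash
python3 - <<'E'
from h import *
snap("wrist","w11"); f=load("wrist"); g=cv2.cvtColor(f["image"],cv2.COLOR_RGB2GRAY); w1=cv2.imread("pics/w1.png",0)
print(bot.observe()["position"],bot.observe()["tool_rot"])
for n,(x0,y0,x1,y1) in {"pawl bar":(238,93,256,153),"grip":(318,165,345,228),"lever":(250,145,345,172),"thrown/pin":(275,92,325,135),"ref housing":(160,50,235,100)}.items():
    T=w1[y0:y1,x0:x1]; S=g[max(0,y0-30):y1+30,x0-30:x1+30]
    m=cv2.matchTemplate(S,T,cv2.TM_CCOEFF_NORMED); _,v,_,l=cv2.minMaxLoc(m); print(n,round(v,3),"shift",l[0]-30,l[1]-30)
E
```

```text
[0.6990579  0.02655739 0.26262725] [3.14140126e+00 4.07303532e-04 1.53930325e+00]
pawl bar 0.93 shift 0 0
grip 0.972 shift -2 -1
lever 0.988 shift -1 0
thrown/pin 0.997 shift -1 0
ref housing 0.964 shift 0 1
```

```bash
python3 -c "
from workcell import ticket
print(ticket.job_done())"
```

```text
the job is handed in; nothing more can be done
None
```

I handed the job in at about 47 s: all four pots stand upright in their racks, the empty tray is at the bottom, the pawl is back in the wheel, and the case, dish and marker were not touched. No verdict came back.

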